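# Gauge a turning blank and hold it against the lathe faceplate

## Task

Slide the bench caliper's jaw (the one with the red tab) shut on the wooden turning blank, and keep it pressed on the wood for half a second so that I can read the thickness. Then carry the blank to the faceplate jig, lay it flat on the wooden bed along the low aluminium fence, and push it endwise against the steel faceplate until the pointer stands in the green band, never running it to the far end of the red; finish while still gripping the blank and holding that steady push, so that I can drive the screws from behind. Leave the other things on the bench alone.

Things in the scene. Friction and masses are not known exactly. Their poses are not given: they have to be found in the camera images.
- blank: Pale square wooden bar, 110 (its x) x 44 x 44 mm, 0.14 kg, pencil diagonals on its ends; origin: centre of its underside, z up. Starts on the table between the open jaws: its +x end 25 to 40 mm in, the rest towards the robot, up to 0.05 rad askew. Grip it across y from above, 15 mm behind its centre (-x), clear of the jaws, TCP 8 mm below its top so that the fingertips clear the jig's fence.
- caliper: Steel bench caliper, fixed; left or right of the jig, turned up to 0.25 rad. Beam along its y, centre line at x = +49 mm, top 26 mm high. Both jaws (12 mm thick, tops 32 mm high) point to its -x, towards the robot, ending at x = -24 mm. Origin on the table; the fixed jaw's flat measuring face is at y = -50 mm and faces +y.
- jaw (a joint): Opening of the caliper in m: distance from the fixed jaw's face to the sliding jaw's face (0 shut, 0.09 open, starts at 0.068 to 0.086; 0.044 on the blank). The jaw closes towards the caliper's -y; it slides with about 0.8 N of friction and stays where it is left. Jaw on wood is a stiff contact: an arm that just stops at first touch may rebound to no force, so lean on to 5 N or so.
- jaw_tab (a point): Centre of the red tab on the sliding jaw's carriage at grip height, 60 mm above the table: tab 28 mm along the caliper's x, 14 mm along its y (pinch it across y), from 34 to 74 mm above the table. At caliper x = +49 mm, y = opening - 20 mm. Same axes as the caliper.
- jig: Faceplate jig, fixed, turned up to 0.25 rad: plywood base 270 x 130 x 12 mm, on it a brown bed along its x, 70 mm wide, top 32 mm above the table, x = -112 to +23 mm. Origin on the table under the faceplate's axis; push towards +x, away from the robot. Tallest: faceplate, 91 mm. A 48 mm high box at x = +35 to +105, y = -41 to -63 mm carries the yellow, green, red scale.
- fence (a point): Middle of the top inner edge of the low aluminium fence along the bed's +y side: at jig x = -45, y = +22 mm, 42 mm above the table (10 mm above the bed). The fence runs along the jig's x the length of the bed. A blank lying along it is centred on the faceplate (jig y = 0).
- pressure (a joint): How far the faceplate is pushed back along the jig's +x against its spring, in m: 0 free, 0.04 end stop; force 500 N/m times this value. The black pointer moves with it over the scale: yellow 0 to 0.014, green 0.014 to 0.026 (7 to 13 N), red 0.026 to 0.040.
- plate_face (a point): Centre of the steel faceplate's front face, which faces the jig's -x; disc 74 mm across with four screw holes, centre 54 mm above the table. It lies at x = +30 mm in the jig when free and moves with joint pressure. The blank's front end (55 mm ahead of its origin) bears on it.
- bowl: Turned wooden bowl, 110 mm across, 45 mm high, bystander; origin under its centre.
- screw_tray: Blue divided tray, 90 x 110 x 30 mm, bystander; origin under its centre.
- glue: Yellow glue bottle with an orange cap, 52 mm across, 130 mm high, bystander; origin under its centre.
- wax_tin: Brass-coloured round tin, 72 mm across, 40 mm high, bystander; origin under its centre.
- mallet: Dark turned mallet standing on its head, 76 mm across, 212 mm high, bystander; origin under its centre.
- screwdriver: Screwdriver lying along its x, bystander; its origin lies under it.
- gouge: Bowl gouge with a blue handle, about 320 mm long along its x, bystander; origin under it near the ferrule.
Things that resemble listed ones, but are neither listed nor needed, are in the scene too. What is shaped like the caliper but turquoise is not meant.

How it is judged:
By the outcome, as a careful person would: the job done as asked, in the order asked, and still so for the second after the job is handed in, while the arm keeps its last pose, push and grip.
It also fails if it takes over 72 s, if anything falls off the work surface, if the arm or the gripper's body presses on something with over 40 N, if the wrist force passes 120 N, or if a joint passes its speed limit or range.

## Robot

A 6-joint arm with a two-finger parallel gripper is mounted at the origin on the work surface. World frame = base frame: x ahead of the robot, y to its left, z up, the work surface at z = 0. Lengths are in m, angles in rad, forces in N, time in s.
With the tool pointing down it reaches from about 0.375 to 0.9 m from the base axis. Payload 3.1 kg.
Tool frame: the origin (TCP) lies between the finger pads, 19 mm behind the fingertips; this is the grasp point; z points along the fingers, y is the line along which they close (so a half turn about z gives the same grasp; the last joint's range is limited). The gripper opens to 85 mm and grips with 20 to 120 N. Pads are 22 mm wide; open, the fingers measure 114 mm over their backs; the gripper's body (76 mm by 85 mm) begins 54 mm behind the grasp point. The pads swing forward as they close: fully open they stand 13 mm farther back than shut.
Start: joints at [-1.506, 0.527, 1.433, -0, 1.181, -0.178], TCP at [0.151, -0.606, 0.25] pointing down, gripper open.
Joint ranges: [-3.08, 3.08], [-0.75, 2.2], [0.22, 2.44], [-1.43, 4.57], [0, 2.65], [-2.85, 2.85]. Speed limits (rad/s): [2.79, 2.79, 3.14, 3.14, 3.14, 3.14].

## Interface

Orientations are given as a unit quaternion [x, y, z, w].
In Python, from station import telemetry, snapshot, manip gives the robot as it stands. The module is installed in compiled form; this text tells all that it offers.
- The arm moves only by the shell command python3 -m crank 'ROWS' [OPENING] [FORCE]. ROWS is text: rows parted by semicolons, each of 6 numbers parted by spaces: the shift along the tool's x, y, z as a fraction of full scale, then the turn, a rotation vector about the tool's x, y, z as a fraction of full scale. A call has exactly 5 rows; each row shifts and turns the commanded pose from where the row before left it, along the tool's axes as they then stand; what a row does not reach is not made up. Full scale, the value 1, is 4 cm for a shift and 90 degrees for a turn. A row lasts 1/10 s, in which the tool goes at most 50 mm and 8.59 degrees, less where a joint would pass 70% of its speed; a pose out of reach is approached as far as the arm can. A call with a number of a shift or a turn outside -1 to 1 is refused whole. A call with a gripper value outside its range is refused whole. OPENING is the opening, from -1 (shut) to 1 (fully open), set as the call begins (- or left out, the last holds). The fingers move at their own pace and stop on an object; FORCE is the grip in N (left out, the last holds). Time passes only in rows, so rows that do not move let the fingers close, or fill a call up. It gives the time, the measured TCP pose, the force, the opening and the grip force at its end, in the units of the state.
- telemetry.sense(): the state, without advancing time (a new reading comes with each control period).
- snapshot(name): name is "side" or "top" or "wrist"; returns a dict with "image" (420x560x3 uint8, red, green, blue), "depth" (420x560 float32, m along the optical axis (not along the pixel's ray), 0 where there is no reading), "camera_matrix" (3x3 intrinsics, pixels), "k1" (the pictures are not rectified: a ray, as slopes to the right and down, at radius r is drawn at 1 + k1 r^2 times it, then the intrinsics apply), "rvec" (rotation vector, rad) and "tvec" (3), from world to camera coordinates, as OpenCV has them. Camera axes: x right, y down, z forward; pixel columns grow to the right and rows downward; lengths in m; the calibration is good to about 2 mm. A picture is of the moment at which its call begins.
- manip.sign_off(): hands the job in; it is judged then, once.
The state is a dict: "t": time; "q": joint angles; "qd": joint speeds; "tau": joint torques, N m; "tcp_pos": TCP position; "tool_rot": TCP orientation; "force": force on the tool from outside, world axes, zero at the start; "ft_torque": the same for the moment, N m; "finger_gap": opening from 0.0 (shut) to 1.0 (fully open); "gripper_force": force on a finger pad.
Only numpy, scipy, OpenCV 4.12 (cv2) and the standard library are available. Lean on these libraries where they do the work, as an engineer would, in place of code of your own. Each camera call takes 0.05 s, during which the arm holds its last target. There are 200 camera calls.

## Working session

There is one attempt and no reset: what is moved stays moved. The work goes in short steps, Python scripts to look and compute and a shell command to move; the robot and the scene stay as the last step left them, time stands still between calls to the robot, and variables do not carry over. Pictures are saved under pics/ and viewed, at most 10 in all, crops included, and the job is handed in when it is done.

```bash
mkdir -p pics
cat > h.py <<'E'
import numpy as np, cv2
from station import telemetry, snapshot, manip
def snap(n):
    s=snapshot(n); np.savez(f'{n}.npz',**s); cv2.imwrite(f'pics/{n}_{int(telemetry.sense()["t"]*100)}.png',s['image'][:,:,::-1]); return s
def load(n): return dict(np.load(f'{n}.npz'))
def rays(s,px):
    px=np.array(px,float).reshape(-1,2); K=s['camera_matrix']; 
    u=cv2.undistortPoints(px.reshape(-1,1,2),K,np.array([float(s['k1']),0,0,0])).reshape(-1,2)
    R=cv2.Rodrigues(s['rvec'])[0]; t=s['tvec'].ravel()
    d=np.c_[u,np.ones(len(u))]
    return -R.T@t, d@R
def onplane(s,px,z):
    o,d=rays(s,px); return o+d*((z-o[2])/d[:,2])[:,None]
def cloud(s):
    h,w=s['depth'].shape; v,u=np.mgrid[:h,:w]; o,d=rays(s,np.c_[u.ravel(),v.ravel()])
    return (o+d*s['depth'].reshape(-1,1)).reshape(h,w,3)
E
python3 - <<'E'
from h import *
for n in('top','side'):
    s=snap(n); o,_=rays(s,[280,210]); print(n,o,s['camera_matrix'][0,0],s['k1'])
print(telemetry.sense())
E
ls pics
```

```text
top [0.4600227  0.03304275 1.34928082] 462.1334368879169 -0.0877978381077208
side [-0.25996298  1.14630914  1.28987672] 519.4189725512042 -0.08905201213564021
{'t': 0.1, 'q': array([-1.50550071e+00,  5.28378981e-01,  1.43377252e+00, -2.70698631e-05,
        1.18138657e+00, -1.78530357e-01]), 'qd': array([ 0.00169654, -0.00249959, -0.00122869,  0.00060717, -0.00025332,
        0.00020907]), 'tau': array([-1.62913761e-04, -4.43305528e+01, -1.78586769e+01, -1.40531038e-04,
        3.89851702e-03,  1.42419768e-05]), 'tcp_pos': array([ 0.15084905, -0.60590065,  0.2491284 ]), 'tool_rot': array([ 9.92576715e-01,  1.21616274e-01,  4.25460672e-05, -9.71855443e-04]), 'force': array([-0.20576283, -0.02890496,  0.4885189 ]), 'ft_torque': array([-0.04569839, -0.05537618, -0.04536995]), 'gripper_force': 0.0, 'finger_gap': 0.9964799758475}
side_10.png
top_5.png
```

View pics/top_5.png

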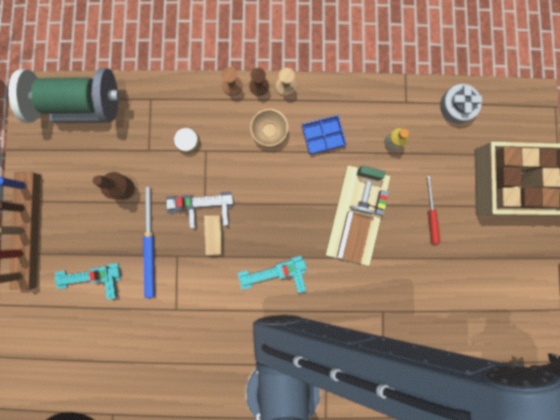

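View pics/side_10.png

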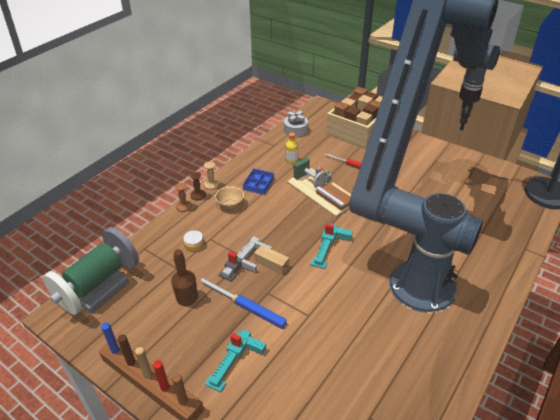

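The top view shows three caliper shapes: steel at (200,208) with a pale blank at (213,235), turquoise at (90,280), and turquoise at (275,273). The steel one fits because it isn't turquoise and has the blank between its jaws. The jig is at (360,215). I'll confirm with one enlarged crop.

Run:
```python
from h import *
s=load('top'); im=s['image'][:,:,::-1]
a=cv2.resize(im[180:265,155:245],None,fx=6.4,fy=6.4,interpolation=cv2.INTER_CUBIC)[:544]
b=cv2.resize(im[155:275,320:400],None,fx=4.5,fy=4.5,interpolation=cv2.INTER_CUBIC)
c=np.zeros((544,800,3),np.uint8); w=min(440,a.shape[1]); c[:a.shape[0],:a.shape[1]]=a; 
b=cv2.resize(im[155:275,330:395],None,fx=3.4,fy=3.4,interpolation=cv2.INTER_CUBIC); c[:b.shape[0],578:578+b.shape[1]]=b[:,:222]
cv2.imwrite('pics/crop1.png',c)
P=cloud(s)
for x,y in[(213,235),(200,203),(180,203),(187,202),(225,215),(193,215),(355,235),(370,173)]: print(x,y,P[y,x].round(3))
hsv=cv2.cvtColor(s['image'],cv2.COLOR_RGB2HSV)
red=((hsv[...,0]<8)|(hsv[...,0]>172))&(hsv[...,1]>170)&(hsv[...,2]>100)
ys,xs=np.nonzero(red[190:215,165:240]); print('red',xs.mean()+165,ys.mean()+190,len(xs))
```

```text
213 235 [0.453 0.203 0.044]
200 203 [0.544 0.245 0.024]
180 203 [0.541 0.293 0.071]
187 202 [0.546 0.28  0.035]
225 215 [0.51  0.171 0.033]
193 215 [0.509 0.263 0.032]
355 235 [ 0.457 -0.201  0.033]
370 173 [ 0.629 -0.234  0.083]
red nan nan 0<stdin>:12: RuntimeWarning: Mean of empty slice.
  ret = ret.dtype.type(ret / rcount)
```

View pics/crop1.png

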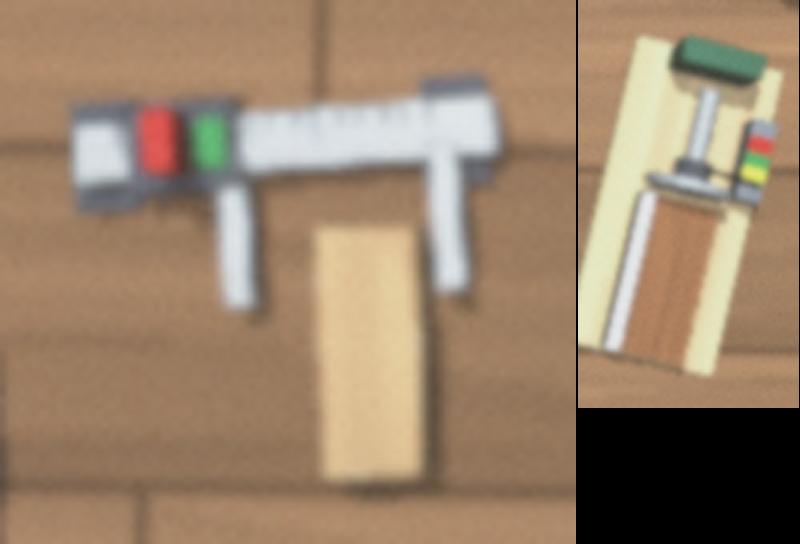

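The crop confirms the target: the steel caliper, with its red tab near top-view pixel (180,202), a green lock at (188,202) and the blank at (212,235). The jig shows a brown bed, with the fence on its left (+y) side and the scale on its right. Next are coarse axes and the wrist-camera offset.

```bash
cat >> h.py <<'E'
def pose():
    from scipy.spatial.transform import Rotation as R
    q=telemetry.sense(); M=R.from_quat(q['tool_rot']).as_matrix(); return q['tcp_pos'],M,np.arctan2(M[1,0],M[0,0])
def go(p,yaw):
    t,M,y=pose(); print('shift units',((np.array(p)-t)@M/0.04).round(3),'turn z units',round((y-yaw)/(np.pi/2),4),'tcp',t.round(4),'yaw',round(y,4))
E
python3 - <<'E'
from h import *
s=snap('wrist'); o,d=rays(s,[[279.5,209.5],[0,210],[280,0]]); t,M,y=pose()
print('cam in tool',(o-t)@M,'axes',d@M,s['camera_matrix'][0,0])
s=load('top')
print('beam',onplane(s,[[155+250/6.4,180+140/6.4],[155+490/6.4,180+125/6.4]],.026))
print('bed axis',onplane(s,[[330+30/3.4,155+345/3.4],[330+72/3.4,155+195/3.4]],.042))
go([.50,.22,.25],.05)
E
```

```text
cam in tool [ 0.07453402 -0.00156139 -0.12281689] axes [[-0.28616985  0.00888703  0.95821821]
 [-0.28841544 -0.91045078  0.95733966]
 [ 0.37313167  0.00996585  1.16121898]] 303.1906452920522
beam [[0.5470544  0.26140904 0.026     ]
 [0.5550713  0.15358336 0.026     ]]
bed axis [[ 0.39631368 -0.1531939   0.042     ]
 [ 0.5214559  -0.1879279   0.042     ]]
shift units [ 1.3454e+01 -1.7932e+01  1.6000e-02] turn z units 0.1234 tcp [ 0.1509 -0.606   0.2492] yaw 0.2438
```

```bash
python3 -m crank '1 -0.7 0 0 0 0;1 -0.7 0 0 0 0;1 -0.7 0 0 0 0;1 -0.7 0 0 0 0;1 -0.7 0 0 0 0' && python3 -m crank '1 -0.7 0 0 0 0;1 -0.7 0 0 0 0;1 -0.7 0 0 0 0;1 -0.7 0 0 0 0;1 -0.7 0 0 0 0' && python3 -m crank '0.35 -1 0 0 0 0;0.35 -1 0 0 0 0;0.35 -1 0 0 0 0;0.35 -1 0 0 0 0;0.35 -1 0 0 0 0' && python3 -m crank '0.35 -1 0 0 0 0;0.35 -1 0 0 0 0;0.35 -1 0 0 0 0;0.35 -1 0 0 0 0;0 0 0 0 0 0' 0 && python3 -c "from h import *; go([.50,.22,.22],.05)"
```

```text
t: 0.65
tcp_pos: [0.312, -0.4207, 0.2498]
tool_rot: [0.993, 0.121, 0.0, -0.0]
force: [1.4, -1.1, 0.3]
finger_gap: 0.998
gripper_force: 0.0
t: 1.15
tcp_pos: [0.4724, -0.2364, 0.2499]
tool_rot: [0.993, 0.122, -0.0, -0.0]
force: [0.7, -1.2, 0.1]
finger_gap: 1.002
gripper_force: 0.0
t: 1.65
tcp_pos: [0.4909, -0.0255, 0.2499]
tool_rot: [0.993, 0.121, -0.0, -0.0]
force: [0.8, 0.6, -0.6]
finger_gap: 0.999
gripper_force: 0.0
t: 2.15
tcp_pos: [0.5066, 0.146, 0.2499]
tool_rot: [0.992, 0.125, 0.0, -0.001]
force: [-1.0, 0.1, 0.5]
finger_gap: 0.498
gripper_force: 0.0
shift units [ 0.296 -1.832  0.751] turn z units 0.1271 tcp [0.5066 0.146  0.2499] yaw 0.2497
```

```bash
python3 -m crank '0.3 -0.9 0.75 0 0 0;0 -0.9 0 0 0 0;0 0 0 0 0 0.064;0 0 0 0 0 0.063;0 0 0 0 0 0'
python3 - <<'E'
from h import *
s=snap('wrist'); print(pose())
im=s['image']; hsv=cv2.cvtColor(im,cv2.COLOR_RGB2HSV); P=cloud(s); np.save('P.npy',P)
red=((hsv[...,0]<8)|(hsv[...,0]>172))&(hsv[...,1]>150)&(hsv[...,2]>80)
for n,m in [('red',red)]:
    k,l,st,c=cv2.connectedComponentsWithStats(m.astype(np.uint8))
    for i in range(1,k):
        if st[i,4]>30: print(n,c[i].round(1),st[i],np.median(P[l==i],0).round(4))
E
ls -t pics | head -1
```

```text
t: 2.65
tcp_pos: [0.5009, 0.2138, 0.2197]
tool_rot: [1.0, 0.022, -0.0, 0.0]
force: [1.3, -0.9, -0.0]
finger_gap: 0.501
gripper_force: 0.0
(array([0.50102364, 0.2137044 , 0.21980614]), array([[ 9.98944792e-01,  4.59233472e-02, -5.90030677e-04],
       [ 4.59231029e-02, -9.98944889e-01, -4.21004106e-04],
       [-6.08742047e-04,  3.93463820e-04, -9.99999737e-01]]), np.float64(0.04593926823327794))
red [188.1 148.9] [179 133  21  33 509] [0.5461 0.2947 0.0729]
red [  2.2 320.8] [  0 308   8  24 104] [0.3323 0.5299 0.0386]
red [463.  324.6] [448 308  30  37 524] [0.3699 0.005  0.0609]
wrist_270.png
```

View pics/wrist_270.png

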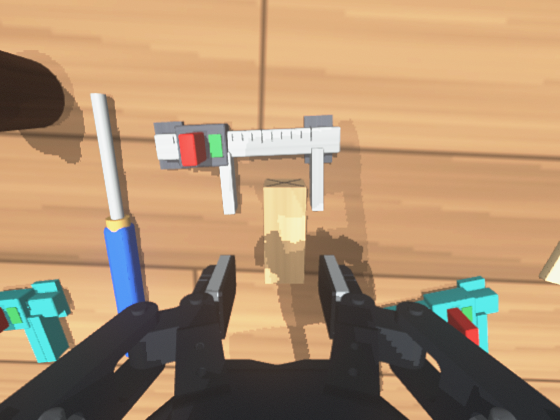

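The wrist view shows the red tab at (188,149), beam from (228,143) to (340,140), sliding jaw at (229,190), fixed jaw at (318,180), and blank top from (264,185) to (305,283). I'll fit these by height and colour.

```bash
cat > meas.py <<'E'
from h import *
s=load('wrist'); P=cloud(s); hsv=cv2.cvtColor(s['image'],cv2.COLOR_RGB2HSV)
H,S,V=hsv[...,0],hsv[...,1].astype(int),hsv[...,2]; z=P[...,2]
roi=np.zeros(z.shape,bool); roi[100:300,140:350]=1
def big(m):
    k,l,st,c=cv2.connectedComponentsWithStats((m&roi).astype(np.uint8)); i=1+np.argmax(st[1:,4]); return l==i
def rect(m,zp):
    v,u=np.nonzero(m); c=cv2.findContours(m.astype(np.uint8),0,cv2.CHAIN_APPROX_NONE)[0]
    c=max(c,key=cv2.contourArea).reshape(-1,2); X=onplane(s,c,zp)[:,:2]
    r=cv2.minAreaRect((X*1000).astype(np.float32)); return np.array(r[0])/1000,np.array(r[1]),r[2],len(v)
white=(S<60)&(V>130)
beam=big(white&(abs(z-.026)<.004)); print('beam',rect(beam,.026),np.median(z[beam]))
for n,a,b in(('slide',210,245),('fixed',300,335)):
    m=white&(abs(z-.032)<.004)&roi; m[:,:a]=0; m[:,b:]=0; m[:160]=0; m=big(m); print(n,rect(m,.032))
bl=big((abs(z-.044)<.005)&(S>50)); print('blank',rect(bl,.044))
red=big(((H<8)|(H>172))&(S>150)&(abs(z-.074)<.004)); print('tab',rect(red,.074))
E
python3 meas.py
```

```text
beam (array([0.54523096, 0.2110672 ]), array([ 43.80279922, 116.41024017]), 7.6165618896484375, 2837) 0.025102931696351916
slide (array([0.50351904, 0.2708269 ]), array([58.36287689, 18.87169266]), 5.560440540313721, 674)
fixed (array([0.51005182, 0.17333833]), array([53.5549469 , 10.69013786]), 4.567622661590576, 559)
blank (array([0.45583005, 0.20545023]), array([109.84024048,  43.71410751]), 2.5842690467834473, 3997)
tab (array([0.54549664, 0.29461511]), array([26.87794113, 13.56076336]), 5.332890510559082, 488)
```

Tab (0.5455, 0.2946), 27×13.6 mm, which matches the given 28×14. Blank 110×44, also a match. Caliper yaw ≈ 5° (0.087), opening ≈ 0.082. I'll move above the tab.

```bash
python3 -c "
from h import *
go([.5455,.2946,.06],.087)"
```

```text
shift units [ 1.206 -1.971  3.994] turn z units -0.0261 tcp [0.501  0.2137 0.2198] yaw 0.0459
```

```bash
python3 -m crank '0.6 -1 0.4 0 0 0;0.6 -0.97 0.4 0 0 0;0 0 0 0 0 -0.026;0 0 0.4 0 0 0;0 0 0 0 0 0'
python3 - <<'E'
from h import *
go([.5455,.2946,.06],.087)
s=snap('wrist'); hsv=cv2.cvtColor(s['image'],cv2.COLOR_RGB2HSV)
m=((hsv[...,0]<8)|(hsv[...,0]>172))&(hsv[...,1]>150)&(abs(cloud(s)[...,2]-.074)<.004)
k,l,st,c=cv2.connectedComponentsWithStats(m.astype(np.uint8)); i=1+np.argmax(st[1:,4])
cc=max(cv2.findContours((l==i).astype(np.uint8),0,cv2.CHAIN_APPROX_NONE)[0],key=cv2.contourArea).reshape(-1,2)
print(cv2.minAreaRect((onplane(s,cc,.074)[:,:2]*1000).astype(np.float32)))
E
```

```text
t: 3.2
tcp_pos: [0.5444, 0.2942, 0.1698]
tool_rot: [0.999, 0.043, -0.002, 0.001]
force: [-1.0, 0.1, 0.5]
finger_gap: 0.501
gripper_force: 0.0
shift units [ 0.041 -0.012  2.746] turn z units -0.0004 tcp [0.5444 0.2942 0.1698] yaw 0.0864
((546.170166015625, 295.89239501953125), (27.937820434570312, 13.102802276611328), 5.454322338104248)
```

```bash
python3 -m crank '0.04 -0.03 0.7 0 0 -0.003;0 0 0.7 0 0 0;0 0 0.7 0 0 0;0 0 0.64 0 0 0;0 0 0 0 0 0' && python3 -m crank '0 0 0 0 0 0;0 0 0 0 0 0;0 0 0 0 0 0;0 0 0 0 0 0;0 0 0 0 0 0' -1 40 && python3 -c "
from h import *
print(pose())"
```

```text
t: 3.75
tcp_pos: [0.5451, 0.295, 0.06]
tool_rot: [0.999, 0.045, -0.003, 0.001]
force: [-0.7, 0.1, -0.2]
finger_gap: 0.502
gripper_force: 0.0
t: 4.25
tcp_pos: [0.5484, 0.2968, 0.0643]
tool_rot: [0.999, 0.045, 0.002, -0.0]
force: [0.4, -0.8, 6.5]
finger_gap: 0.155
gripper_force: 41.9
(array([0.54841218, 0.29682572, 0.06434139]), array([[ 9.95974497e-01,  8.95687417e-02,  3.49895659e-03],
       [ 8.95655817e-02, -9.95980373e-01,  1.04993615e-03],
       [ 3.57893355e-03, -7.32323542e-04, -9.99993327e-01]]), np.float64(0.08968634102650533))
```

```bash
python3 -m crank '0 0.1 -0.1 0 0 0;0 0.15 0 0 0 0;0 0.2 0 0 0 0;0 0.15 0 0 0 0;0 0 0 0 0 0' && python3 -m crank '0 0.1 0 0 0 0;0 0.08 0 0 0 0;0 0 0 0 0 0;0 0 0 0 0 0;0 0 0 0 0 0'
```

```text
t: 4.75
tcp_pos: [0.5505, 0.2718, 0.0646]
tool_rot: [0.999, 0.045, 0.001, 0.0]
force: [5.2, -0.7, -13.9]
finger_gap: 0.154
gripper_force: 42.4
t: 5.25
tcp_pos: [0.551, 0.2651, 0.0646]
tool_rot: [0.999, 0.045, 0.001, -0.0]
force: [4.9, 0.6, -13.8]
finger_gap: 0.154
gripper_force: 42.4
```

```bash
python3 -m crank '0.04 0.04 0.06 0 0 0;0 0.04 0 0 0 0;0 0.03 0 0 0 0;0 0 0 0 0 0;0 0 0 0 0 0' && python3 -m crank '0 0.02 0 0 0 0;0 0.02 0 0 0 0;0 0.02 0 0 0 0;0 0 0 0 0 0;0 0 0 0 0 0'
```

```text
t: 5.75
tcp_pos: [0.5515, 0.2613, 0.0644]
tool_rot: [0.999, 0.045, -0.0, -0.0]
force: [-1.3, 0.6, 2.5]
finger_gap: 0.157
gripper_force: 44.9
t: 6.25
tcp_pos: [0.5518, 0.2588, 0.0644]
tool_rot: [0.999, 0.045, -0.0, -0.0]
force: [-4.3, 1.8, 6.3]
finger_gap: 0.156
gripper_force: 45.3
```

```bash
python3 -m crank '0 0.02 0 0 0 0;0 0.02 0 0 0 0;0 0.02 0 0 0 0;0 0 0 0 0 0;0 0 0 0 0 0'
python3 - <<'E'
from h import *
s=snap('wrist')
E
ls -t pics|head -1
```

```text
t: 6.75
tcp_pos: [0.5519, 0.2576, 0.0644]
tool_rot: [0.999, 0.045, -0.0, -0.001]
force: [-3.7, 5.3, 4.6]
finger_gap: 0.155
gripper_force: 45.2
wrist_680.png
```

```bash
python3 -m crank '0 0.02 0 0 0 0;0 0.02 0 0 0 0;0 0 0 0 0 0;0 0 0 0 0 0;0 0 0 0 0 0'; python3 -m crank '0 0 0 0 0 0;0 0 0 0 0 0;0 0 0 0 0 0;0 0 0 0 0 0;0 0 0 0 0 0';python3 -c "
from h import *
snap('wrist')"; ls -t pics|head -1
```

```text
t: 7.3
tcp_pos: [0.5519, 0.2574, 0.0644]
tool_rot: [0.999, 0.044, 0.0, -0.002]
force: [-4.0, 9.5, 4.6]
finger_gap: 0.157
gripper_force: 45.1
t: 7.8
tcp_pos: [0.5519, 0.2573, 0.0644]
tool_rot: [0.999, 0.044, 0.0, -0.002]
force: [-3.5, 10.9, 4.1]
finger_gap: 0.157
gripper_force: 45.1
wrist_785.png
```

View pics/wrist_785.png

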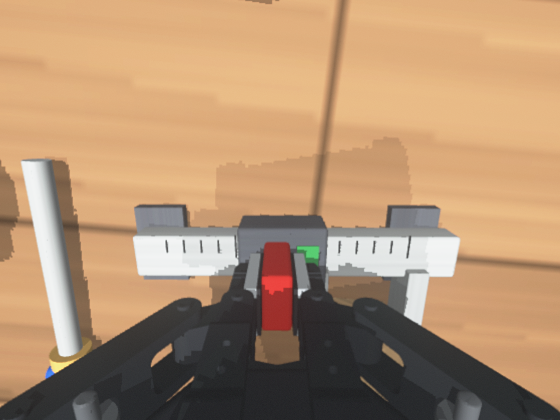

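```bash
python3 -m crank '0 0 0 0 0 0;0 0 0 0 0 0;0 0 0 0 0 0;0 0 0 0 0 0;0 0 0 0 0 0'
```

```text
t: 8.35
tcp_pos: [0.5519, 0.2573, 0.0644]
tool_rot: [0.999, 0.044, 0.0, -0.002]
force: [-3.8, 10.4, 4.9]
finger_gap: 0.155
gripper_force: 45.1
```

The wrist view shows the carriage centred at (283,240), the red tab pinched at (277,290), and the beam undisturbed. It has been pressed at about 10 N for over a second. Now I'll relax, open and lift.

```bash
python3 -m crank '0 -0.03 0 0 0 0;0 -0.02 0 0 0 0;0 0 0 0 0 0;0 0 0 0 0 0;0 0 0 0 0 0' && python3 -m crank '0 0 0 0 0 0;0 0 0 0 0 0;0 0 0 0 0 0;0 0 0 0 0 0;0 0 0 0 0 0' 0 && python3 -m crank '0 0 -0.6 0 0 0;0 0 -0.8 0 0 0;-0.4 0.4 -0.8 0 0 0;-0.8 0.4 -0.8 0 0 0;-0.6 0.2 -0.4 0 0 0' 0.9 && python3 -m crank '0 0 0 0 0 0;0 0 0 0 0 0;0 0 0 0 0 0;0 0 0 0 0 0;0 0 0 0 0 0'
python3 - <<'E'
from h import *
s=snap('wrist'); P=cloud(s); z=P[...,2]; hsv=cv2.cvtColor(s['image'],cv2.COLOR_RGB2HSV)
m=(abs(z-.044)<.005)&(hsv[...,1]>50)&(abs(P[...,0]-.46)<.1)&(abs(P[...,1]-.2)<.05)
k,l,st,c=cv2.connectedComponentsWithStats(m.astype(np.uint8)); i=1+np.argmax(st[1:,4]); print(st[i],c[i],z[l==i].mean())
cc=max(cv2.findContours((l==i).astype(np.uint8),0,cv2.CHAIN_APPROX_NONE)[0],key=cv2.contourArea).reshape(-1,2)
print(cv2.minAreaRect((onplane(s,cc,.044)[:,:2]*1000).astype(np.float32)))
print(pose())
E
ls -t pics|head -1
```

```text
t: 8.85
tcp_pos: [0.5519, 0.2576, 0.0644]
tool_rot: [0.999, 0.045, -0.0, -0.001]
force: [-3.8, 4.4, 5.1]
finger_gap: 0.157
gripper_force: 45.3
t: 9.35
tcp_pos: [0.5524, 0.2566, 0.0638]
tool_rot: [0.999, 0.045, -0.0, 0.0]
force: [0.8, -0.3, 1.0]
finger_gap: 0.506
gripper_force: 0.0
t: 9.85
tcp_pos: [0.4838, 0.2096, 0.2023]
tool_rot: [0.999, 0.045, 0.001, -0.0]
force: [1.1, -0.5, 0.5]
finger_gap: 0.95
gripper_force: 0.0
t: 10.35
tcp_pos: [0.4845, 0.2107, 0.1991]
tool_rot: [0.999, 0.045, -0.001, 0.0]
force: [-0.4, 0.3, 0.1]
finger_gap: 0.943
gripper_force: 0.0
[ 260  174   55  109 4725] [285.60021164 226.92380952] 0.04316442772522549
((454.96759033203125, 201.02597045898438), (110.56108093261719, 43.682472229003906), 0.2198285013437271)
(array([0.48442807, 0.21067728, 0.19917566]), array([[ 9.95947625e-01,  8.99285107e-02, -1.09158630e-03],
       [ 8.99283285e-02, -9.95948216e-01, -2.14979167e-04],
       [-1.10649618e-03,  1.15943460e-04, -9.99999381e-01]]), np.float64(0.09005003693964594))
wrist_1040.png
```

```bash
python3 -c "
import cv2
im=cv2.imread('pics/wrist_1040.png'); cv2.imwrite('pics/c2.png',cv2.resize(im[100:300,150:410],None,fx=3,fy=3,interpolation=2))"
```

```text
(no output)
```

View pics/c2.png

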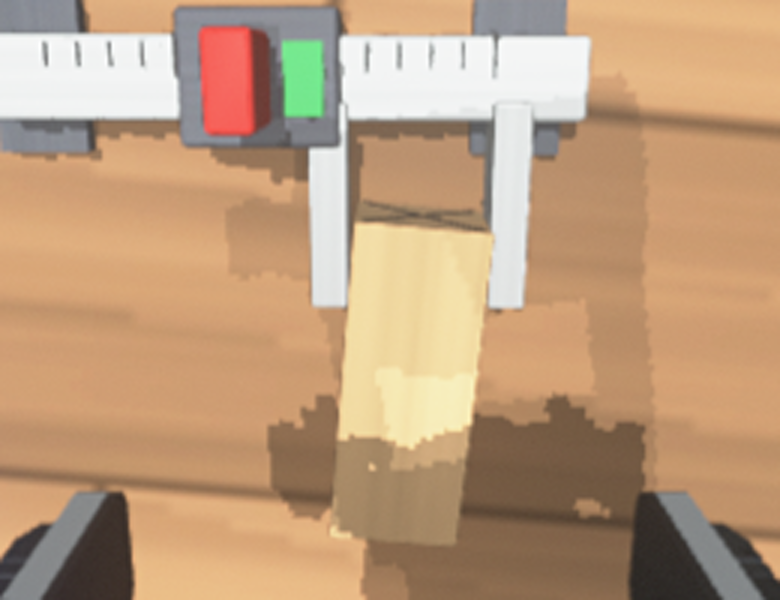

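The crop shows the blank askew between the jaws: its front right corner is on the fixed jaw at (490,235) and its left side is on the sliding jaw's tip at (347,305). So it jammed, and the reading would be false. I'll measure the caliper axes and square the blank with the gripper, then press again.

Run:
```python
from h import *
s=load('wrist')
def full(a): return [[150+(x+.5)/3-.5,100+(y+.5)/3-.5] for x,y in a]
f=onplane(s,full([(490,305),(494,120)]),.032)[:,:2]; f2=onplane(s,full([(525,305),(532,110)]),.032)[:,:2]
sl=onplane(s,full([(347,305),(345,120)]),.032)[:,:2]; sl2=onplane(s,full([(313,305),(308,150)]),.032)[:,:2]
for n,e in zip('fixin fixout slin slout'.split(),(f,f2,sl,sl2)):
    d=e[1]-e[0]; print(n,e.round(4).tolist(),'yaw',np.arctan2(d[1],d[0]).round(3))
b=onplane(s,full([(60,35),(588,38),(50,122),(470,120)]),.026); d=b[0]-b[1]; d2=b[2]-b[3]
print('beam yaw',np.arctan2(-d[0],d[1]),np.arctan2(-d2[0],d2[1]))
y=.09; n=np.array([-np.sin(y),np.cos(y)]); print('gap',(sl[0]-f[0])@n)
bl=onplane(s,full([(358,222),(492,235),(456,545),(331,537)]),.044); print('blank corners',bl.round(4).tolist())
```

```text
fixin [[0.4836, 0.176], [0.5428, 0.1822]] yaw 0.105
fixout [[0.4847, 0.1645], [0.5468, 0.1709]] yaw 0.103
slin [[0.4793, 0.223], [0.5386, 0.2283]] yaw 0.09
slout [[0.4783, 0.2341], [0.5284, 0.2391]] yaw 0.1
beam yaw 0.08548015079895523 0.095585405656026
gap 0.047190867057898815
blank corners [[0.5093, 0.2215, 0.044], [0.509, 0.1799, 0.044], [0.4008, 0.1786, 0.044], [0.4, 0.2217, 0.044]]
```

Gap measured 47 mm, so it wasn't truly shut on the wood. I'll grip the blank, turn it square (yaw ≈ 0.095), push it 10 mm deeper and release, then press again.

```bash
python3 -c "
from h import *
go([.440,.2005,.1991],.01)"
```

```text
shift units [-1.129  0.154  0.003] turn z units 0.051 tcp [0.4844 0.2107 0.1992] yaw 0.0901
```

```bash
python3 -m crank '-0.57 0.08 0.5 0 0 0;-0.56 0.07 0.5 0 0 0;0 0 0 0 0 0.051;0 0 0.8 0 0 0;0 0 0.4 0 0 0' && python3 -c "
from h import *
go([.440,.2005,.036],.01)"
```

```text
t: 10.9
tcp_pos: [0.4393, 0.2005, 0.1105]
tool_rot: [1.0, 0.005, -0.001, 0.0]
force: [-1.2, -0.0, -0.1]
finger_gap: 0.951
gripper_force: 0.0
shift units [ 2.100e-02 -1.000e-03  1.861e+00] turn z units -0.0001 tcp [0.4393 0.2005 0.1105] yaw 0.0098
```

```bash
python3 -m crank '0 0 0.6 0 0 0;0 0 0.6 0 0 0;0 0 0.46 0 0 0;0 0 0.2 0 0 0;0 0 0 0 0 0' && python3 -m crank '0 0 0 0 0 0;0 0 0 0 0 0;0 0 0 0 0 0;0 0 0 0 0 0;0 0 0 0 0 0' -1 30 && python3 -c "
from h import *
go([.448,.1952,.036],.095)"
```

```text
t: 11.4
tcp_pos: [0.4393, 0.2004, 0.0365]
tool_rot: [1.0, 0.005, -0.001, 0.0]
force: [-0.1, -1.1, 0.9]
finger_gap: 0.951
gripper_force: 0.0
t: 11.9
tcp_pos: [0.4402, 0.2005, 0.0387]
tool_rot: [1.0, 0.005, 0.001, -0.0]
force: [-0.7, -1.0, 6.5]
finger_gap: 0.508
gripper_force: 31.7
shift units [0.193 0.135 0.067] turn z units -0.0543 tcp [0.4402 0.2005 0.0387] yaw 0.0098
```

```bash
python3 -m crank '0 0.03 -0.03 0 0 -0.018;0.05 0.035 0 0 0 -0.018;0.07 0.035 0 0 0 -0.018;0.07 0.035 0 0 0 0;0 0 0 0 0 0'
python3 - <<'E'
from h import *
go([.448,.1952,.036],.095); snap('wrist')
E
ls -t pics|head -1;python3 -c "
import cv2
im=cv2.imread('pics/wrist_1245.png'); cv2.imwrite('pics/c3.png',cv2.resize(im[60:310,150:410],None,fx=2.4,fy=2.4,interpolation=2))"
```

```text
t: 12.4
tcp_pos: [0.4482, 0.1956, 0.039]
tool_rot: [0.999, 0.047, 0.001, -0.0]
force: [-0.0, -0.9, -1.5]
finger_gap: 0.506
gripper_force: 30.9
shift units [-0.006  0.009  0.074] turn z units -0.0008 tcp [0.4482 0.1956 0.039 ] yaw 0.0937
wrist_1245.png
```

View pics/c3.png

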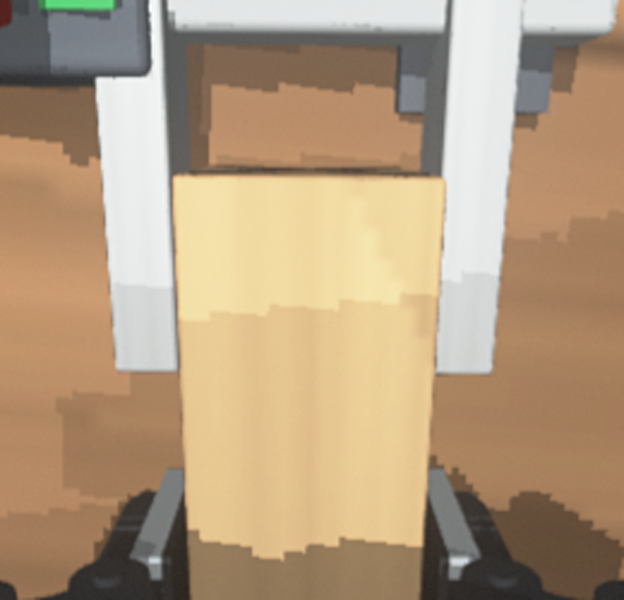

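The crop shows the blank square between both jaws with about 38 mm inside. I'll nudge it onto the fixed jaw until I feel contact, then release.

```bash
python3 -m crank '0 0.015 0 0 0 0;0 0.015 0 0 0 0;0 0.01 0 0 0 0;0 0 0 0 0 0;0 0 0 0 0 0'
```

```text
t: 12.95
tcp_pos: [0.4474, 0.1942, 0.0388]
tool_rot: [0.999, 0.047, -0.0, -0.0]
force: [-1.0, 2.5, -0.6]
finger_gap: 0.51
gripper_force: 30.8
```

```bash
python3 -m crank '0 0 0 0 0 0;0 0 0 0 0 0;0 0 0 0 0 0;0 0 0 0 0 0;0 0 0 0 0 0' 0.9 && python3 -m crank '0 0 -0.6 0 0 0;0 0 -0.8 0 0 0;0 0 -0.8 0 0 0;0.9 -0.4 -0.8 0 0 0;0.9 -0.5 -0.5 0 0 0' && python3 -m crank '0.5 -0.4 0 0 0 0;0 0 0 0 0 0;0 0 0 0 0 0;0 0 0 0 0 0;0 0 0 0 0 0' 0
cat > m2.py <<'E'
from h import *
s=snap('wrist'); P=cloud(s); z=P[...,2]; hsv=cv2.cvtColor(s['image'],cv2.COLOR_RGB2HSV); H,S=hsv[...,0],hsv[...,1]
def r(n,m,zp):
    k,l,st,c=cv2.connectedComponentsWithStats(m.astype(np.uint8)); i=1+np.argmax(st[1:,4])
    cc=max(cv2.findContours((l==i).astype(np.uint8),0,cv2.CHAIN_APPROX_NONE)[0],key=cv2.contourArea).reshape(-1,2)
    print(n,st[i],cv2.minAreaRect((onplane(s,cc,zp)[:,:2]*1000).astype(np.float32)))
r('tab',((H<8)|(H>172))&(S>150)&(abs(z-.074)<.004)&(abs(P[...,0]-.54)<.06),.074)
r('blank',(abs(z-.044)<.005)&(S>50)&(abs(P[...,0]-.46)<.1)&(abs(P[...,1]-.2)<.05),.044)
E
python3 m2.py; python3 -c "
from h import *
go([.55,.258,.06],.095)"
```

```text
t: 13.45
tcp_pos: [0.4478, 0.1939, 0.0388]
tool_rot: [0.999, 0.047, 0.0, 0.0]
force: [-0.3, -0.4, -0.1]
finger_gap: 0.95
gripper_force: 0.0
t: 13.95
tcp_pos: [0.5159, 0.2363, 0.181]
tool_rot: [0.999, 0.047, 0.001, -0.0]
force: [1.9, 0.4, -0.1]
finger_gap: 0.948
gripper_force: 0.0
t: 14.45
tcp_pos: [0.5324, 0.2534, 0.1776]
tool_rot: [0.999, 0.047, -0.001, 0.0]
force: [0.2, -0.7, 0.4]
finger_gap: 0.501
gripper_force: 0.0
tab [264 179  17  35 575] ((548.8411865234375, 260.04840087890625), (26.94963836669922, 12.505709648132324), 5.424021244049072)
blank [ 305  227   52  104 2595] ((463.1005554199219, 197.7440948486328), (110.52327728271484, 44.029212951660156), 5.0474066734313965)
shift units [ 0.447 -0.073  2.945] turn z units -0.0006 tcp [0.5327 0.2535 0.1778] yaw 0.0941
```

```bash
python3 -m crank '0.43 -0.12 0.5 0 0 0;0 0 0.8 0 0 0;0 0 0.8 0 0 0;0 0 0.77 0 0 0;0 0 0 0 0 0' && python3 -m crank '0 0 0 0 0 0;0 0 0 0 0 0;0 0 0 0 0 0;0 0 0 0 0 0;0 0 0 0 0 0' -1 40
```

```text
t: 15.0
tcp_pos: [0.5469, 0.2592, 0.0594]
tool_rot: [0.999, 0.047, -0.005, 0.001]
force: [-0.0, -0.4, -0.2]
finger_gap: 0.502
gripper_force: 0.0
t: 15.5
tcp_pos: [0.5515, 0.2608, 0.0652]
tool_rot: [0.999, 0.047, 0.001, -0.0]
force: [0.6, -0.4, 5.7]
finger_gap: 0.156
gripper_force: 41.9
```

Jaw has to travel ~3 mm to the wood.

```bash
python3 -m crank '0 0.02 -0.03 0 0 0;0 0.02 0 0 0 0;0 0.015 0 0 0 0;0 0 0 0 0 0;0 0 0 0 0 0' && python3 -m crank '0 0.02 0 0 0 0;0 0.02 0 0 0 0;0 0 0 0 0 0;0 0 0 0 0 0;0 0 0 0 0 0'
```

```text
t: 16.0
tcp_pos: [0.5517, 0.2586, 0.0652]
tool_rot: [0.999, 0.047, 0.001, -0.0]
force: [2.5, -0.0, 2.8]
finger_gap: 0.158
gripper_force: 41.7
t: 16.5
tcp_pos: [0.5518, 0.2568, 0.0652]
tool_rot: [0.999, 0.047, 0.001, -0.0]
force: [3.6, 0.8, 4.9]
finger_gap: 0.156
gripper_force: 42.0
```

```bash
python3 -m crank '0 0.02 0 0 0 0;0 0.02 0 0 0 0;0 0 0 0 0 0;0 0 0 0 0 0;0 0 0 0 0 0' && python3 -m crank '0 0.02 0 0 0 0;0 0.02 0 0 0 0;0 0 0 0 0 0;0 0 0 0 0 0;0 0 0 0 0 0'
```

```text
t: 17.0
tcp_pos: [0.552, 0.2555, 0.0652]
tool_rot: [0.999, 0.047, 0.001, -0.0]
force: [3.6, 1.3, 5.9]
finger_gap: 0.15
gripper_force: 41.9
t: 17.5
tcp_pos: [0.552, 0.2554, 0.0653]
tool_rot: [0.999, 0.047, 0.001, -0.001]
force: [3.4, 7.2, 5.4]
finger_gap: 0.158
gripper_force: 41.9
```

```bash
python3 -m crank '0 0.01 0 0 0 0;0 0 0 0 0 0;0 0 0 0 0 0;0 0 0 0 0 0;0 0 0 0 0 0' && python3 -m crank '0 0 0 0 0 0;0 0 0 0 0 0;0 0 0 0 0 0;0 0 0 0 0 0;0 0 0 0 0 0' && python3 -m crank '0 -0.04 0 0 0 0;0 -0.03 0 0 0 0;0 0 0 0 0 0;0 0 0 0 0 0;0 0 0 0 0 0' && python3 -m crank '0 0 0 0 0 0;0 0 0 0 0 0;0 0 0 0 0 0;0 0 0 0 0 0;0 0 0 0 0 0' 0 && python3 -m crank '0 0 -0.6 0 0 0;0 0 -0.8 0 0 0;-0.4 0.4 -0.8 0 0 0;-0.8 0.4 -0.8 0 0 0;-0.6 0.2 -0.4 0 0 0' 0.9 && python3 -m crank '0 0 0 0 0 0;0 0 0 0 0 0;0 0 0 0 0 0;0 0 0 0 0 0;0 0 0 0 0 0' && python3 m2.py;  python3 -c "
from h import *
go([.448,.1945,.036],.09)"
```

```text
t: 18.0
tcp_pos: [0.552, 0.2554, 0.0653]
tool_rot: [0.999, 0.047, 0.001, -0.002]
force: [2.5, 7.3, 4.3]
finger_gap: 0.151
gripper_force: 41.8
t: 18.5
tcp_pos: [0.552, 0.2554, 0.0653]
tool_rot: [0.999, 0.047, 0.001, -0.002]
force: [2.1, 8.3, 5.0]
finger_gap: 0.152
gripper_force: 41.8
t: 19.0
tcp_pos: [0.5519, 0.2561, 0.0652]
tool_rot: [0.999, 0.047, 0.001, -0.0]
force: [3.5, 1.6, 4.8]
finger_gap: 0.16
gripper_force: 42.0
t: 19.5
tcp_pos: [0.5503, 0.2559, 0.0643]
tool_rot: [0.999, 0.047, -0.001, 0.0]
force: [-0.7, -0.3, 0.1]
finger_gap: 0.501
gripper_force: 0.0
t: 20.0
tcp_pos: [0.4825, 0.2085, 0.2029]
tool_rot: [0.999, 0.047, 0.001, 0.0]
force: [-0.0, -0.1, 0.4]
finger_gap: 0.947
gripper_force: 0.0
t: 20.5
tcp_pos: [0.4834, 0.2096, 0.1998]
tool_rot: [0.999, 0.047, -0.001, 0.0]
force: [-0.1, 0.9, 0.2]
finger_gap: 0.95
gripper_force: 0.0
tab [218 107  19  36 579] ((548.7904663085938, 256.6164855957031), (26.50681495666504, 13.464070320129395), 5.363893032073975)
blank [ 267  166   47  108 4782] ((462.08685302734375, 196.8482666015625), (109.74173736572266, 43.02389144897461), 4.928735256195068)
shift units [-0.91   0.291  4.098] turn z units 0.003 tcp [0.4833 0.2096 0.1999] yaw 0.0947
```

```bash
python3 -m crank '-0.47 0.13 0.5 0 0 0;-0.46 0.13 0.5 0 0 0.002;0 0 0.8 0 0 0;0 0 0.8 0 0 0;0 0 0.4 0 0 0' && python3 -m crank '0 0 0.5 0 0 0;0 0 0.4 0 0 0;0 0 0.15 0 0 0;0 0 0 0 0 0;0 0 0 0 0 0' && python3 -m crank '0 0 0 0 0 0;0 0 0 0 0 0;0 0 0 0 0 0;0 0 0 0 0 0;0 0 0 0 0 0' -1 60
```

```text
t: 21.05
tcp_pos: [0.446, 0.1953, 0.0783]
tool_rot: [0.999, 0.046, -0.002, 0.0]
force: [-0.6, -0.9, 0.4]
finger_gap: 0.949
gripper_force: 0.0
t: 21.55
tcp_pos: [0.4474, 0.1957, 0.039]
tool_rot: [0.999, 0.046, 0.0, -0.0]
force: [0.1, 0.2, -0.2]
finger_gap: 0.947
gripper_force: 0.0
t: 22.05
tcp_pos: [0.4474, 0.1955, 0.0397]
tool_rot: [0.999, 0.046, 0.001, -0.0]
force: [-0.7, -0.9, 6.3]
finger_gap: 0.502
gripper_force: 61.9
```

```bash
python3 -m crank '0 0 -0.3 0 0 0;0 0 -0.6 0 0 0;0 0 -0.9 0 0 0;0 0 -0.9 0 0 0;0 0 -0.9 0 0 0' && python3 -m crank '0 0.4 -0.9 0 0 0;0 0.8 -0.5 0 0 0;0 0 0 0 0 0.073;0 0 0 0 0 0.073;0 0 0 0 0 0.072' && python3 -c "
from h import *
go([.40,-.13,.25],-.25)"
```

```text
t: 22.55
tcp_pos: [0.4463, 0.1954, 0.1847]
tool_rot: [0.999, 0.046, -0.0, -0.0]
force: [0.2, -0.2, -2.2]
finger_gap: 0.5
gripper_force: 61.2
t: 23.05
tcp_pos: [0.4508, 0.1474, 0.2397]
tool_rot: [0.992, -0.128, 0.0, -0.0]
force: [-0.0, -0.1, -1.1]
finger_gap: 0.499
gripper_force: 61.2
shift units [ 0.53   7.03  -0.259] turn z units -0.0041 tcp [0.4508 0.1474 0.2397] yaw -0.2564
```

```bash
python3 -m crank '0.08 0.9 -0.1 0 0 0;0.08 0.9 -0.1 0 0 0;0.08 0.9 0 0 0 0;0.08 0.9 0 0 0 0;0.08 0.9 0 0 0 0' && python3 -m crank '0.1 0.9 0 0 0 0;0.1 0.8 0 0 0 0;0 0.7 0 0 0 0;0 0 0 0 0 0;0 0 0 0 0 0' && python3 -c "
from h import *
s=snap('wrist'); snap('top'); print(pose()[0],pose()[2])"; ls -t pics | head -2
```

```text
t: 23.55
tcp_pos: [0.4212, -0.0316, 0.2474]
tool_rot: [0.992, -0.125, 0.0, -0.0]
force: [-0.1, -0.9, -2.0]
finger_gap: 0.497
gripper_force: 61.5
t: 24.05
tcp_pos: [0.4054, -0.1255, 0.2471]
tool_rot: [0.992, -0.126, -0.0, -0.0]
force: [-1.0, -0.1, -2.0]
finger_gap: 0.502
gripper_force: 61.6
[ 0.40565426 -0.12461236  0.24690248] -0.25053727165860273
top_2415.png
wrist_2410.png
```

View pics/wrist_2410.png

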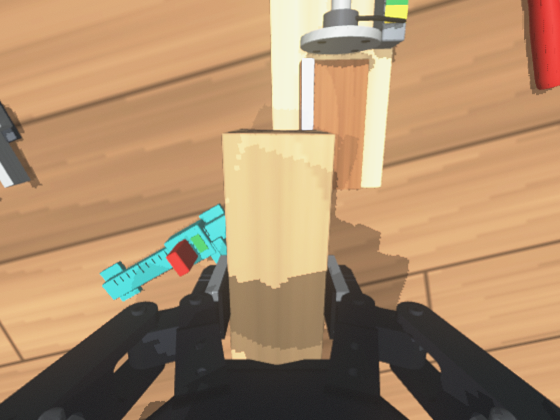

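The view shows the blank in hand at (223–334,135–360), fence strip x 302–313, y 60–130, bed 313–370, and faceplate at (342,40).

Run:
```python
from h import *
s=load('wrist'); P=cloud(s); z=P[...,2]; hsv=cv2.cvtColor(s['image'],cv2.COLOR_RGB2HSV); H,S,V=[hsv[...,i].astype(int) for i in range(3)]
def comp(m):
    k,l,st,c=cv2.connectedComponentsWithStats(m.astype(np.uint8)); i=1+np.argmax(st[1:,4]); print(st[i]); return l==i
def rect(n,m,zp):
    cc=max(cv2.findContours(m.astype(np.uint8),0,cv2.CHAIN_APPROX_NONE)[0],key=cv2.contourArea).reshape(-1,2)
    r=cv2.minAreaRect((onplane(s,cc,zp)[:,:2]*1000).astype(np.float32)); print(n,r,cv2.boxPoints(r).round(1).tolist(),'z',np.median(z[m]).round(4))
roi=np.zeros(z.shape,bool); roi[45:200,265:400]=1
f=comp(roi&(abs(z-.042)<.005)&(S<50)&(V>150)); rect('fence',f,.042)
b=comp(roi&(abs(z-.032)<.006)&(S>100)); b[:,:300]=0; rect('bed',b,.032)
# line fits: bed right edge and fence right edge rows 70..120
def edge(m,r0,r1,zp,side):
    pts=[]
    for v in range(r0,r1):
        u=np.nonzero(m[v])[0]
        if len(u)>3: pts.append((u.max()+.5 if side>0 else u.min()-.5,v))
    X=onplane(s,pts,zp)[:,:2]; vx,vy,x0,y0=cv2.fitLine(X.astype(np.float32),cv2.DIST_HUBER,0,1e-4,1e-4).ravel()
    if vx<0: vx,vy=-vx,-vy
    print('line',(x0,y0),'yaw',np.arctan2(vy,vx)); return (x0,y0),np.arctan2(vy,vx)
edge(f,66,126,.042,1); edge(f,66,126,.042,-1); edge(b,70,185,.032,1)
t,M,y=pose()
bl=comp((abs(z-t[2]-.0043)<.008)&(S>40)&(V>90)); rect('blank',bl,t[2]+.0043)
edge(bl,145,250,t[2]+.0043,1);edge(bl,145,250,t[2]+.0043,-1)
gy=comp((P[...,0]>.4)&(z>.06)&(z<.1)&(S<50)&(P[...,1]<-.1)); q=P[gy]; print('plate pts',q[:,0].min(),q.mean(0))
```

```text
[301  58  13  72 844]
fence ((492.03533935546875, -178.21673583984375), (12.0291166305542, 67.21790313720703), 76.9076919555664) [[457.8999938964844, -176.5], [523.4000244140625, -191.6999969482422], [526.0999755859375, -180.0], [460.70001220703125, -164.6999969482422]] z 0.041
[ 314   59   55  131 5435]
bed ((451.02239990234375, -204.79928588867188), (54.52652359008789, 134.3758087158203), 76.67327880859375) [[379.3999938964844, -215.8000030517578], [510.1000061035156, -246.8000030517578], [522.7000122070312, -193.8000030517578], [391.8999938964844, -162.8000030517578]] z 0.0311
line (np.float32(0.48549452), np.float32(-0.18281458)) yaw -0.24099858
line (np.float32(0.48929495), np.float32(-0.17139594)) yaw -0.25383237
line (np.float32(0.44448197), np.float32(-0.23124313)) yaw -0.23370154
[  221   132   114   233 23156]
blank ((419.94854736328125, -128.3330078125), (43.58533477783203, 108.8822021484375), 75.087158203125) [[361.70001220703125, -135.39999389648438], [466.8999938964844, -163.39999389648438], [478.20001220703125, -121.30000305175781], [372.8999938964844, -93.30000305175781]] z 0.2504
line (np.float32(0.44216183), np.float32(-0.15654418)) yaw -0.25967792
line (np.float32(0.4560233), np.float32(-0.11539178)) yaw -0.26099977
[ 301    0   89   45 1963]
plate pts 0.517675208040719 [ 0.53462287 -0.21591804  0.07505866]
```

Jig yaw ≈ −0.234. The bed edge lies 56.6 mm from the fence (should be 57) and the bed length is 134.4 (should be 135), so the measurement is consistent. Origin ≈ (0.496, −0.208).

```bash
python3 -c "
from h import *
go([.4420,-.1970,.12],-.226)"
```

```text
shift units [1.331 1.53  3.171] turn z units -0.0156 tcp [ 0.4057 -0.1246  0.2469] yaw -0.2505
```

```bash
python3 -m crank '0.5 0.6 0 0 0 0;0.5 0.6 0.4 0 0 0;0.33 0.33 0.7 0 0 0;0 0 0.7 0 0 -0.0156;0 0 0.5 0 0 0' && python3 -m crank '0 0 0.5 0 0 0;0 0 0.37 0 0 0;0 0 0 0 0 0;0 0 0 0 0 0;0 0 0 0 0 0'
cat > m3.py <<'E'
from h import *
go([.4420,-.1970,.0717],-.226)
s=snap('wrist'); P=cloud(s); z=P[...,2]; hsv=cv2.cvtColor(s['image'],cv2.COLOR_RGB2HSV); H,S,V=[hsv[...,i].astype(int) for i in range(3)]
t,M,y=pose()
yj=-.234; u=np.array([np.cos(yj),np.sin(yj)]); n=np.array([-u[1],u[0]]); o=np.array([.496,-.2079])
def edge(nm,m,zp,side,near):
    k,l,st,c=cv2.connectedComponentsWithStats(m.astype(np.uint8)); i=1+np.argmax(st[1:,4]); m=l==i; pts=[]
    v0,v1=st[i,1]+8,st[i,1]+st[i,3]-8
    for v in range(v0,min(v1,v0+near)):
        w=np.nonzero(m[v])[0]; pts.append((w.max()+.5 if side>0 else w.min()-.5,v))
    X=onplane(s,pts,zp)[:,:2]-o; a,b=np.polyfit(X@u,X@n,1); print(nm,st[i],'yaw rel jig',a.round(4),'jig y at x=-45',(b-.045*a).round(4),'z',np.median(z[m]).round(4),'front x',(( onplane(s,[[c[i][0],st[i,1]-.5]],zp)[:,:2]-o)@u).round(4))
edge('fence inner',(abs(z-.042)<.005)&(S<50)&(V>150)&(P[...,0]>.35)&(P[...,1]<-.1),.042,1,200)
bz=t[2]+.0043
mb=(abs(z-bz)<.006)&(S>40)&(V>90)&(P[...,1]<-.05)
edge('blank left',mb,bz,-1,90); edge('blank right',mb,bz,1,90)
E
python3 m3.py; ls -t pics|head -1
```

```text
t: 24.65
tcp_pos: [0.4424, -0.197, 0.1532]
tool_rot: [0.994, -0.112, -0.001, -0.001]
force: [0.1, -0.3, -1.0]
finger_gap: 0.504
gripper_force: 61.7
t: 25.15
tcp_pos: [0.4431, -0.1979, 0.1208]
tool_rot: [0.994, -0.112, 0.001, 0.0]
force: [0.6, -0.1, -1.0]
finger_gap: 0.501
gripper_force: 61.7
shift units [-0.034 -0.016  1.227] turn z units 0.0004 tcp [ 0.4431 -0.1979  0.1208] yaw -0.2254
fence inner [346  69  36  23 308] yaw rel jig 0.2186 jig y at x=-45 -0.0825 z 0.0465 front x [0.0498]
blank left [  221   132   114   232 23068] yaw rel jig 0.0003 jig y at x=-45 0.0204 z 0.1242 front x [0.0155]
blank right [  221   132   114   232 23068] yaw rel jig 0.0027 jig y at x=-45 -0.023 z 0.1242 front x [0.0155]
wrist_2520.png
```

```bash
python3 -m crank '0 0 0.4 0 0 0;0 0 0.4 0 0 0;0 0 0.2 0 0 0;0 0 0.1 0 0 0;0 0 0 0 0 0' && python3 -m crank '0 0 0.05 0 0 0;0 0 0.05 0 0 0;0 0 0.03 0 0 0;0 0 0 0 0 0;0 0 0 0 0 0'
```

```text
t: 25.7
tcp_pos: [0.4425, -0.1981, 0.076]
tool_rot: [0.994, -0.113, -0.0, -0.0]
force: [-0.2, 0.5, 0.3]
finger_gap: 0.504
gripper_force: 61.7
t: 26.2
tcp_pos: [0.4427, -0.1983, 0.0717]
tool_rot: [0.994, -0.113, 0.001, 0.0]
force: [-1.1, 0.3, 5.3]
finger_gap: 0.499
gripper_force: 62.4
```

On the bed at the expected height with 5 N down. I'll slide it to the fence.

```bash
python3 -m crank '0 -0.02 0 0 0 0;0 -0.02 0 0 0 0;0 -0.015 0 0 0 0;0 0 0 0 0 0;0 0 0 0 0 0'; python3 -m crank '0 -0.02 0 0 0 0;0 -0.015 0 0 0 0;0 0 0 0 0 0;0 0 0 0 0 0;0 0 0 0 0 0'
```

```text
t: 26.7
tcp_pos: [0.4434, -0.1972, 0.0717]
tool_rot: [0.994, -0.113, 0.001, 0.001]
force: [-1.6, -3.2, 5.5]
finger_gap: 0.503
gripper_force: 62.5
t: 27.2
tcp_pos: [0.4435, -0.1969, 0.0717]
tool_rot: [0.994, -0.113, 0.001, 0.002]
force: [-5.6, -6.6, 5.4]
finger_gap: 0.504
gripper_force: 62.5
```

```bash
python3 -m crank '0.06 0.01 0 0 0 0;0.08 0 0 0 0 0;0.08 0 0 0 0 0;0.08 0 0 0 0 0;0 0 0 0 0 0' && python3 -m crank '0.05 0 0 0 0 0;0.05 0 0 0 0 0;0.05 0 0 0 0 0;0 0 0 0 0 0;0 0 0 0 0 0'
```

```text
t: 27.7
tcp_pos: [0.4441, -0.1969, 0.0718]
tool_rot: [0.994, -0.111, -0.011, -0.001]
force: [-32.6, -15.4, 22.8]
finger_gap: 0.503
gripper_force: 64.8
t: 28.2
tcp_pos: [0.4468, -0.1974, 0.0717]
tool_rot: [0.994, -0.111, -0.014, -0.002]
force: [-40.3, -16.5, 28.3]
finger_gap: 0.504
gripper_force: 65.5
```

Something blocks the slide: 40 N with almost no motion. I'll back off and look.

```bash
python3 -m crank '-0.15 0 0 0 0 0;-0.15 0 0 0 0 0;-0.15 0.02 0 0 0 0;-0.05 0.02 0 0 0 0;0 0 0 0 0 0' ; python3 m3.py; ls -t pics|head -1;  python3 - <<'E'
from h import *
w=load('wrist')['image'][:,:,::-1]; s=snap('side')['image'][:,:,::-1]
a=cv2.resize(w[20:270,210:410],None,fx=2.2,fy=2.2,interpolation=2)
b=cv2.resize(s[140:230,280:370],None,fx=3.9,fy=3.9,interpolation=2)
c=np.zeros((550,800,3),np.uint8); c[:,:440]=a[:550]; c[:b.shape[0],445:445+b.shape[1]]=b; cv2.imwrite('pics/c4.png',c)
E
```

```text
t: 28.7
tcp_pos: [0.443, -0.1979, 0.0721]
tool_rot: [0.994, -0.114, 0.003, 0.002]
force: [1.3, -1.3, 5.7]
finger_gap: 0.503
gripper_force: 62.7
shift units [-0.03  -0.016  0.011] turn z units -0.0011 tcp [ 0.443  -0.1979  0.0721] yaw -0.2277
fence inner [ 206  112   25  153 2115] yaw rel jig -0.0401 jig y at x=-45 0.0271 z 0.0411 front x [0.0233]
blank left [  222   133   114   231 22982] yaw rel jig 0.0008 jig y at x=-45 0.0201 z 0.0759 front x [0.015]
blank right [  222   133   114   231 22982] yaw rel jig -0.0044 jig y at x=-45 -0.0231 z 0.0759 front x [0.015]
wrist_2875.png
```

View pics/c4.png

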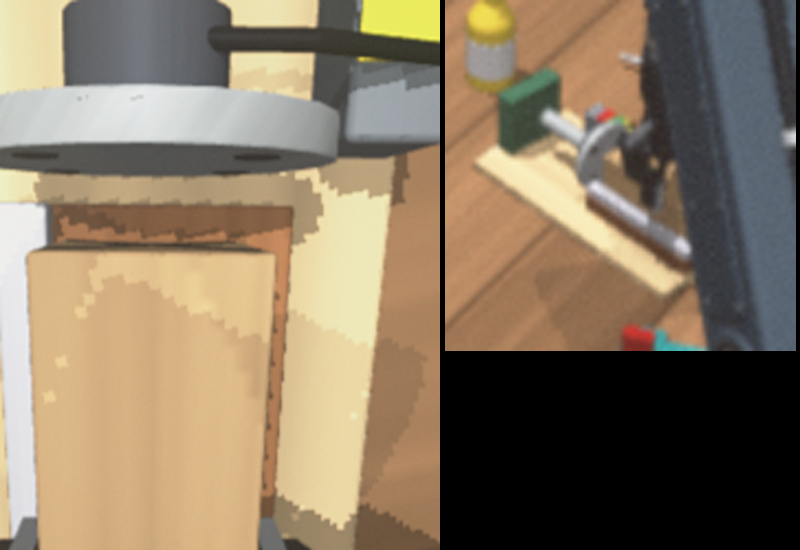

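The crop shows nothing in front of the blank: its front edge at (150,250), the bed end at (170,205), and the plate at (170,150) all free. The forces (28 N down, 25 N on the fence, 35 N endwise) fit a plain friction jam from leaning on bed and fence. I'll lift 1 mm and ease off the fence, then advance.

```bash
python3 -m crank '0 0.01 -0.04 0 0 -0.001;0 0 0 0 0 0;0.05 0 0 0 0 0;0.05 0 0 0 0 0;0 0 0 0 0 0'; python3 -c "
from h import *
go([.4420,-.1970,.0717],-.226)"
```

```text
t: 29.3
tcp_pos: [0.445, -0.1974, 0.0721]
tool_rot: [0.994, -0.112, 0.0, -0.0]
force: [0.7, -0.2, -0.8]
finger_gap: 0.504
gripper_force: 61.9
shift units [-0.074  0.007  0.011] turn z units 0.0006 tcp [ 0.445  -0.1974  0.0721] yaw -0.225
```

```bash
python3 -m crank '0.06 0 0 0 0 0;0.06 0 0 0 0 0;0.06 0 0 0 0 0;0.04 0 0 0 0 0;0 0 0 0 0 0'
```

```text
t: 29.8
tcp_pos: [0.4538, -0.1995, 0.0724]
tool_rot: [0.994, -0.112, 0.0, 0.0]
force: [0.1, -0.6, -0.5]
finger_gap: 0.5
gripper_force: 61.9
```

```bash
python3 -m crank '0.05 0 0 0 0 0;0.05 0 0 0 0 0;0.05 0 0 0 0 0;0.05 0 0 0 0 0;0 0 0 0 0 0'; python3 -m crank '0.05 0 0 0 0 0;0.05 0 0 0 0 0;0.05 0 0 0 0 0;0 0 0 0 0 0;0 0 0 0 0 0'
```

```text
t: 30.3
tcp_pos: [0.4607, -0.201, 0.0723]
tool_rot: [0.994, -0.112, -0.0, -0.0]
force: [-2.4, -2.5, -0.6]
finger_gap: 0.498
gripper_force: 62.0
t: 30.8
tcp_pos: [0.4647, -0.202, 0.0721]
tool_rot: [0.994, -0.112, -0.002, -0.001]
force: [-7.1, -3.9, 0.1]
finger_gap: 0.505
gripper_force: 62.2
```

```bash
python3 -m crank '0.05 0.02 0 0 0 0;0.05 0 0 0 0 0;0.05 0 0 0 0 0;0.03 0 0 0 0 0;0 0 0 0 0 0'; python3 -m crank '0.04 0.01 0 0 0 0;0.04 0 0 0 0 0;0.03 0 0 0 0 0;0 0 0 0 0 0;0 0 0 0 0 0'
```

```text
t: 31.3
tcp_pos: [0.4706, -0.2034, 0.072]
tool_rot: [0.994, -0.112, -0.004, -0.001]
force: [-8.3, -2.4, 2.6]
finger_gap: 0.5
gripper_force: 62.5
t: 31.8
tcp_pos: [0.4734, -0.2041, 0.0719]
tool_rot: [0.994, -0.112, -0.005, -0.002]
force: [-11.1, -2.1, 3.5]
finger_gap: 0.502
gripper_force: 62.6
```

```bash
cat > m4.py <<'E'
from h import *
s=snap('wrist'); P=cloud(s); z=P[...,2]; hsv=cv2.cvtColor(s['image'],cv2.COLOR_RGB2HSV); H,S,V=[hsv[...,i].astype(int) for i in range(3)]
t,M,y=pose(); print('tcp',t.round(4),'x-axis z',M[2,0].round(4),'y-axis z',M[2,1].round(4),'yaw',y.round(4))
yj=-.234; u=np.array([np.cos(yj),np.sin(yj)]); n=np.array([-u[1],u[0]]); o=np.array([.496,-.2079])
J=np.c_[(P[...,:2]-o).reshape(-1,2)@u,(P[...,:2]-o).reshape(-1,2)@n].reshape(*z.shape,2)
box=(abs(J[...,0]-.07)<.05)&(abs(J[...,1]+.052)<.025)&(z>.03)
for nm,m in(('yellow',(H>22)&(H<35)),('green',(H>45)&(H<85)),('red',(H<8)|(H>172))):
    k=m&box&(S>140)&(V>70)
    if k.sum()>5: v,w=np.nonzero(k); print(nm,k.sum(),'px',w.min(),w.max(),v.min(),v.max(),'jig x',np.percentile(J[k][:,0],[2,98]).round(4))
d=box&(V<60)&(z>.04); 
if d.sum(): v,w=np.nonzero(d);print('dark',d.sum(),w.min(),w.max(),v.min(),v.max(),np.percentile(J[d][:,0],[5,50,95]).round(4),np.percentile(J[d][:,1],[5,95]).round(4))
E
python3 m4.py; ls -t pics|head -1
python3 - <<'E'
import cv2,glob,os
f=max(glob.glob('pics/wrist*'),key=os.path.getmtime); im=cv2.imread(f)
cv2.imwrite('pics/c5.png',cv2.resize(im[0:200,200:460],None,fx=3,fy=3,interpolation=2))
E
```

```text
tcp [ 0.4734 -0.2041  0.0719] x-axis z -0.0105 y-axis z -0.0026 yaw -0.2241
yellow 1409 px 371 417 88 120 jig x [0.0508 0.064 ]
red 1700 px 377 427 22 58 jig x [0.0769 0.09  ]
dark 58 355 418 81 88 [0.0639 0.0641 0.065 ] [-0.0585 -0.039 ]
wrist_3185.png
```

View pics/c5.png

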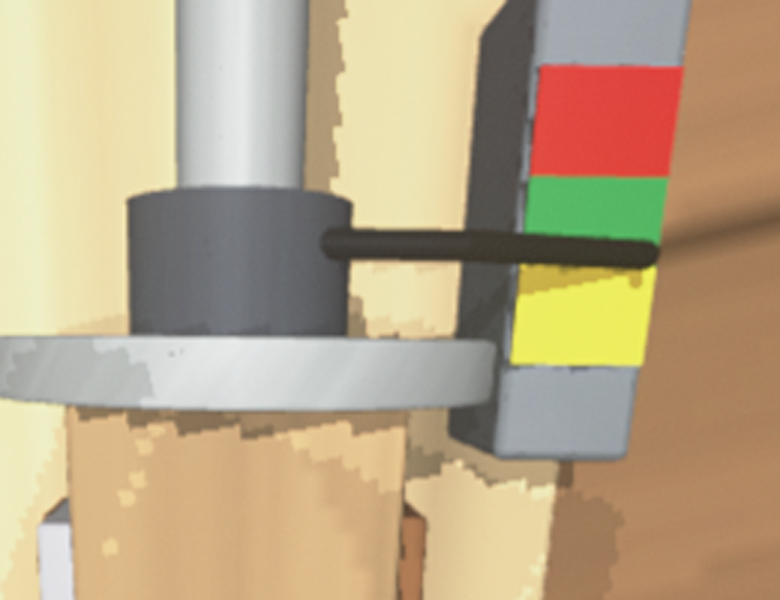

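The pointer at (590,250) in the crop stands on the yellow/green border. The scale gives ≈ 6 mm more to mid-green. I'll also take out 0.6° of nose-down pitch.

```bash
python3 -m crank '0.04 0 0 0 0.004 0;0.05 0 0 0 0.004 0;0.05 0 0 0 0 0;0.04 0 0 0 0 0;0 0 0 0 0 0'; python3 m4.py
```

```text
t: 32.35
tcp_pos: [0.477, -0.205, 0.0716]
tool_rot: [0.994, -0.111, -0.003, -0.002]
force: [-18.2, -4.1, 7.2]
finger_gap: 0.503
gripper_force: 63.1
tcp [ 0.477  -0.205   0.0716] x-axis z -0.0057 y-axis z -0.0035 yaw -0.2229
yellow 1372 px 370 416 98 129 jig x [0.0508 0.0641]
red 1626 px 376 426 33 67 jig x [0.0769 0.0899]
dark 85 346 417 81 89 [0.0673 0.0676 0.0689] [-0.0587 -0.0296]
```

```bash
python3 -m crank '0.02 0.03 -0.02 0 0.003 0.003;0.03 0 0 0 0 0;0.02 0 0 0 0 0;0 0 0 0 0 0;0 0 0 0 0 0'; python3 m4.py
```

```text
t: 32.9
tcp_pos: [0.4783, -0.2053, 0.0717]
tool_rot: [0.994, -0.113, -0.002, -0.003]
force: [-18.0, -2.2, 3.4]
finger_gap: 0.503
gripper_force: 62.5
tcp [ 0.4783 -0.2054  0.0717] x-axis z -0.0045 y-axis z -0.0054 yaw -0.2262
yellow 1347 px 369 415 101 132 jig x [0.0509 0.064 ]
red 1615 px 375 425 36 70 jig x [0.0769 0.09  ]
dark 74 349 417 80 88 [0.0687 0.069  0.0703] [-0.0589 -0.0389]
```

```bash
python3 -m crank '0.03 0 0 -0.003 0.002 0;0.02 0.01 0 0 0 0;0 0 0 0 0 0;0 0 0 0 0 0;0 0 0 0 0 0'; python3 m4.py; python3 -m crank '0 0 0 0 0 0;0 0 0 0 0 0;0 0 0 0 0 0;0 0 0 0 0 0;0 0 0 0 0 0'
python3 - <<'E'
from h import *
s=load('wrist'); P=cloud(s); z=P[...,2]; hsv=cv2.cvtColor(s['image'],cv2.COLOR_RGB2HSV); S,V=hsv[...,1].astype(int),hsv[...,2]
m=(abs(z-.076)<.006)&(S>40)&(V>90)&(P[...,0]<.56); k,l,st,c=cv2.connectedComponentsWithStats(m.astype(np.uint8)); i=1+np.argmax(st[1:,4]); q=P[l==i]
A=np.c_[q[:,:2]-q[:,:2].mean(0),np.ones(len(q))]; print('blank top plane',np.linalg.lstsq(A,q[:,2],rcond=None)[0],st[i])
E
```

```text
t: 33.45
tcp_pos: [0.4798, -0.2056, 0.0716]
tool_rot: [0.994, -0.113, -0.001, -0.001]
force: [-17.7, -1.1, 4.3]
finger_gap: 0.5
gripper_force: 62.6
tcp [ 0.4797 -0.2056  0.0716] x-axis z -0.0027 y-axis z -0.0016 yaw -0.2264
yellow 1363 px 369 414 104 135 jig x [0.0507 0.0642]
red 1596 px 374 424 40 74 jig x [0.0768 0.09  ]
dark 73 348 416 82 89 [0.0701 0.0704 0.0718] [-0.0587 -0.0383]
t: 34.0
tcp_pos: [0.4797, -0.2056, 0.0717]
tool_rot: [0.994, -0.113, -0.001, -0.001]
force: [-17.5, -0.7, 4.4]
finger_gap: 0.5
gripper_force: 62.6
blank top plane [-0.00086704 -0.00049868  0.07511888] [  222   135   116   229 22638]
```

Pointer mid-green (≈ 0.0197). The blank is flat on the bed (top plane level at 75–76 mm), lightly against the fence, and the push is steady. Handing in.

```bash
python3 -c "
from h import *
print(manip.sign_off())"
```

```text
the job is handed in; nothing more can be done
None
```

The job is handed in: I squared the blank after a first askew press, then held the caliper shut on it at about 8 N for over a second. The blank now lies flat on the bed along the fence, still gripped and pushed steadily with the pointer mid-green; one slide along the fence jammed at about 40 N on the wrist before I backed off and freed it.

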